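# Sort the leftovers and chill the produce

### The arm

A 6-joint arm with a two-finger parallel gripper is mounted at the origin on a cart in front of the work surface, level with it; the furniture and walls round the work are solid. World frame = base frame: x ahead of the robot, y to its left, z up, the work surface at z = 0. Lengths are in m, angles in rad, forces in N, time in s.
With the tool pointing down it reaches from about 0.35 to 0.85 m from the base axis. Payload 8.1 kg.
Tool frame: the origin (TCP) lies at the centre of the arm's flange, where the gripper is bolted on; the fingertips stand 186 mm ahead of it and the grasp point (between the pads) lies 167 mm ahead of it; z points along the fingers, y is the direction in which the jaws open and shut (so a half turn about z gives the same grasp; the last joint's range is limited). The gripper opens to 93 mm and grips with 3 to 60 N. Pads are 15 mm wide; open, the fingers measure 128 mm over their backs; the gripper's body (75 mm by 188 mm) begins 65 mm behind the grasp point.
Start: joints at [1.04, 0.13, 1.488, -0, 1.523, -0.085], TCP at [0.259, 0.541, 0.405] pointing down, gripper open.
Joint ranges: [-2.96, 2.96], [-0.89, 2.26], [0.02, 2.5], [-1.34, 4.48], [0, 2.73], [-2.66, 2.66]. Speed limits (rad/s): [2.39, 2.39, 2.79, 3.14, 3.14, 3.14].

### API

Orientations are given as a rotation vector (axis times angle).
In Python, from plant import robot, viewer, order gives the robot as it stands.
- The arm moves only by the tool apply_moves, never from a script. Its argument "deltas" is a list of rows, each a list of 3 entries, a list of its own where there are three numbers: the finger opening in mm, from 0 to 93, then the shift along the tool's x, y, z in mm, then the turn about the tool's z in rad. In form: [[grip, [dx, dy, dz], yaw], ...]. A call has 1 to 5 rows; each row shifts and turns the commanded pose from where the row before left it, along the tool's axes as they then stand; what a row does not reach is not made up. A row lasts 1/8 s, in which the tool goes at most 62.5 mm and 10.7 degrees, less where a joint would pass 70% of its speed; a pose out of reach is approached as far as the arm can. A call is refused whole if a number of a shift passes 62.5 or a number of a turn 0.188, either way. A call with a gripper value outside its range is refused whole. The fingers move at their own pace and stop on an object; "grip_force" is the grip in N (left out, the last holds). Time passes only in rows, so rows that do not move let the fingers close. It gives the time, the measured TCP pose, the force and the opening at its end, in the units of the state.
- robot.read_state(): the state, without advancing time (a new reading comes with each control period).
- viewer.read_camera(name): name is "side" or "top"; returns the picture (480x640x3 uint8, blue, green, red); there is no depth.
- viewer.get_calibration(name): a dict with "fx", "fy", "cx", "cy" (pixels), "distortion" ([k1, k2, p1, p2, k3] as OpenCV has them; the pictures are not rectified), "R" (3x3) and "t" (3): a world point X has camera coordinates R X + t. Camera axes: x right, y down, z forward; pixel columns grow to the right and rows downward; lengths in m; the calibration is good to about 2 mm. A picture is of the moment at which its call begins. get_calibration takes no time and is no camera call.
- order.close_job(): hands the job in, once; it reports no verdict.
The state is a dict: "t": time; "q": joint angles; "dq": joint speeds; "joint_torque": joint torques, N m; "tool_pos": TCP position; "orientation": TCP orientation; "force": force on the tool from outside, world axes, zero at the start; "wrist_torque": the same for the moment, N m; "opening": finger opening in m.
Only numpy, scipy, OpenCV 4.12 (cv2) and the standard library are available. Lean on these libraries where they do the work, as an engineer would, in place of code of your own. Each camera call takes 0.05 s, during which the arm holds its last target. There are 200 camera calls.

### The job

Clear the worktop after prep: put the lemon and the potato that lie beside the pastry brush in the steel pan on the chilled cabinet's ledge, and lay the pastry brush flat in the grey utensil tray beside the scoop. Then chill the produce: raise the cabinet's clear sash by its bar handle, slide the loaded pan off the ledge all the way into the cabinet, and lower the sash fully shut behind it. Leave the shaker, the sauce cup and the red bottle where they stand.

Things in the scene. Friction and masses are not known exactly. Their poses are not given: they have to be found in the camera images.
- cabinet: low steel chilled cabinet with a loading ledge before it, fixed, 300 wide (y), roof 141 high. Origin on the table under the middle of the sash; x points into the cabinet. Ledge (x -183 to 0) and bay floor are one flat plate, top at z = 14; 32 high fences and the cabinet's walls leave a way 280 wide. Bay: x 10 to 195
- bay_mouth (a point): middle of the sill under the sash, on the plate that the pan slides on (z = 14); axes as the cabinet's. The mouth is 280 wide and 115 high once the sash is up. The sash fills x = -5 to 5; its two upright channels stand at y = +-147, 260 high
- sash (a joint): height by which the clear sash is raised, m: 0 shut, 0.105 fully up. The sash (278 wide, z 15 to 145 when shut) slides straight up and stays at any height; about 11 N lifts it and 3 N pushes it down
- sash_handle (a point): middle of the sash's black bar handle, which moves with the sash: a level bar 12 thick, 112 free length along the cabinet's y, 45 in front of the sash (39 free behind the bar), at z = 130 when shut; 15 below the sash's top edge. Axes as the cabinet's
- produce_pan: open steel gastronorm pan, 162 (x) by 265 (y) by 65 high, origin under its centre, 0.55 kg, standing on the cabinet's ledge. Inside 140 by 243, floor 3 thick; rim flange 11 wide and 4 thick overhangs the upright walls by 8. Chilled position: the whole pan behind the sash, its centre 87 to 113 beyond the sash
- utensil_tray: open grey plastic tray, 260 (x) by 150 (y) by 40 high, origin under its centre, inside 244 by 134, floor 3 thick. A scoop already lies along its +y side; the -y half is free
- scoop: portion scoop, 64x182x32 with a blue handle, lying along the tray's length near y = +32 of the tray; may stay as it is
- lemon_center (a point): centre of the yellow lemon, 78 long (x) by 55 (y) by 56 high, 0.11 kg; this point is 28 above the table
- potato_center (a point): centre of the brown potato, 60 (x) by 79 long (y) by 48 high, 0.13 kg; this point is 24 above the table
- brush: pastry brush lying flat, 34 x 186 x 12, origin under its middle, y along it: wooden handle 22 wide from y = -25 to 93, bristles to y = -93
- shaker: bystander: steel shaker, 52 across, 88 high, origin under it
- sauce_cup: bystander: white sauce cup (ramekin), 70 across, 42 high, origin under it
- red_bottle: bystander: red squeeze bottle, 58 across, 200 high, origin under it

How it is judged:
At the end, for the whole second after the job is handed in: Lemon and potato in the steel pan; brush flat in the tray (middle within 55 mm along and 67 mm across, 18 degrees of level); pan level in the cabinet, wholly behind the sash, within 20 mm of its middle; sash shut to within 6 mm; all at rest (x of lemon_center in the frame of produce_pan between -0.068 and 0.068 m and y of lemon_center in the frame of produce_pan between -0.12 and 0.12 m and z of lemon_center in the frame of produce_pan between 0 and 0.08 m and x of potato_center in the frame of produce_pan between -0.068 and 0.068 m and y of potato_center in the frame of produce_pan between -0.12 and 0.12 m and z of potato_center in the frame of produce_pan between 0 and 0.08 m and x of brush in the frame of utensil_tray between -0.055 and 0.055 m and y of brush in the frame of utensil_tray between -0.067 and 0.067 m and z of brush in the frame of utensil_tray between -0.004 and 0.04 m and angle between brush's own y axis and vertical between 1.25 and 1.89 rad and x of produce_pan in the frame of cabinet between 0.083 and 0.119 m and y of produce_pan in the frame of cabinet between -0.02 and 0.02 m and angle between produce_pan's own z axis and vertical below 0.06 rad and value of joint sash below 0.006 m and linear speed of each of lemon, potato, brush, produce_pan below 0.02 m/s); the robot touches nothing.
It fails at once if the shaker is moved more than 30 mm or tipped (distance of shaker from where it was at the start of the episode above 0.03 m or angle between shaker's own z axis and vertical above 0.4 rad).
It fails at once if the sauce cup is moved more than 30 mm or tipped (distance of sauce_cup from where it was at the start of the episode above 0.03 m or angle between sauce_cup's own z axis and vertical above 0.4 rad).
It fails at once if the red bottle is moved more than 30 mm or tipped (distance of red_bottle from where it was at the start of the episode above 0.03 m or angle between red_bottle's own z axis and vertical above 0.4 rad).
It also fails if it takes over 72 s, if anything falls off the work surface, if the arm or the gripper's body presses on something with over 40 N, if the wrist force passes 120 N, or if a joint passes its speed limit or range.

## Working session

There is one attempt and no reset: what is moved stays moved. The work goes in short steps, Python scripts to look and compute and a tool call to move; the robot and the scene stay as the last step left them, time stands still between calls to the robot, and variables do not carry over. Pictures are saved under pics/ and viewed, about 8 in all and at most 12, crops included, and the job is handed in when it is done.

Besides the shell and the picture viewer there is one more tool, called after "Request:" as name(argument=value, ...) on one line, values as JSON. apply_moves: Moves the arm, as the interface text tells. Its arguments: {"type":"object","properties":{"deltas":{"type":"array"},"grip_force":{"type":"number"}},"required":["deltas"]}

```bash
ls; mkdir -p pics; python3 - <<'E'
from plant import robot, viewer, order
import cv2
for n in("top","side"):
    cv2.imwrite(f"pics/{n}0.png",viewer.read_camera(n)); c=viewer.get_calibration(n); print(n,c)
print(robot.read_state())
E
```

```text
pics
top {'fx': 524.8804147372554, 'fy': 524.8804147372554, 'cx': 319.5242706541238, 'cy': 238.98548114197803, 'distortion': array([-0.09454288,  0.        ,  0.        ,  0.        ,  0.        ]), 'R': array([[-0.12903404, -0.99162962, -0.00457209],
       [-0.9687894 ,  0.1270434 , -0.21285459],
       [ 0.21165377, -0.02303609, -0.97707319]]), 't': array([-0.0448392 ,  0.59666813,  1.27185929])}
side {'fx': 448.1730001417601, 'fy': 448.1730001417601, 'cx': 327.59621453394254, 'cy': 237.89545775907987, 'distortion': array([-0.088682,  0.      ,  0.      ,  0.      ,  0.      ]), 'R': array([[ 0.99475872, -0.10006397,  0.02103088],
       [-0.02206369, -0.41089621, -0.91141511],
       [ 0.09984132,  0.90617411, -0.41095036]]), 't': array([-0.59296597,  0.06127786,  1.30736305])}
{'t': 0.1, 'q': array([ 1.03959307e+00,  1.31058926e-01,  1.48916668e+00, -1.26307159e-05,
        1.52301866e+00, -8.53901741e-02]), 'dq': array([ 0.00183773, -0.00020909, -0.00243712,  0.00097715, -0.00092951,
       -0.00087144]), 'joint_torque': array([ 5.49087617e-04, -5.61333990e+01, -4.93098092e+01,  7.68760568e-02,
        2.90470873e-02, -5.23310018e-05]), 'tool_pos': array([0.25858442, 0.54118478, 0.40381009]), 'orientation': array([-6.94387469e-01, -3.06338884e+00,  2.47765170e-03]), 'force': array([ 0.2220356 , -0.23421889, -0.52412802]), 'wrist_torque': array([-0.02913517,  0.02233588,  0.02333708]), 'opening': 0.09311678215720702}
```

View pics/top0.png

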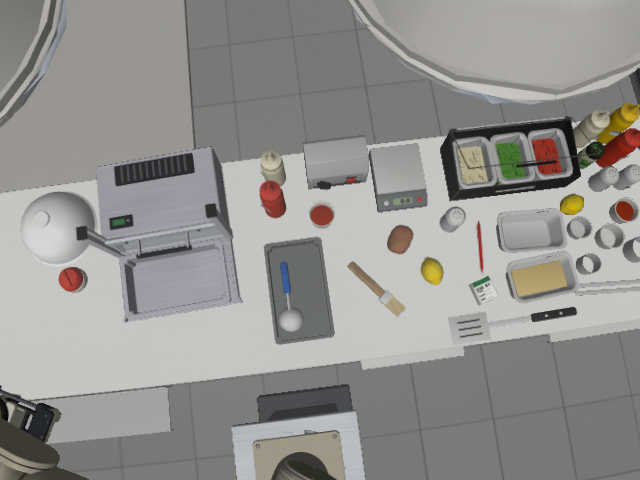

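View pics/side0.png

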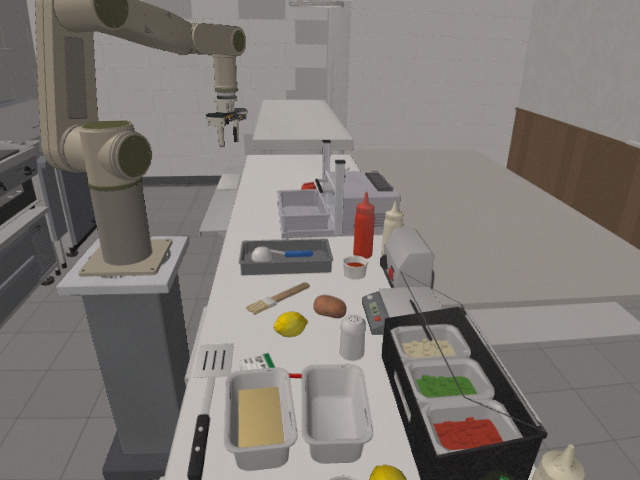

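Top view: the lemon is at about (432,271), potato (400,239), brush from (350,265) to (402,312), tray (299,290), pan (180,280) with the sash bar near (163,245), and shaker (453,219). The side view agrees. Next I'll take measurements.

```bash
cat > h.py <<'E'
import cv2, numpy as np
from plant import robot, viewer, order
from scipy.spatial.transform import Rotation as Ro
def ray(n,px):
    c=viewer.get_calibration(n);K=np.array([[c['fx'],0,c['cx']],[0,c['fy'],c['cy']],[0,0,1]])
    u=cv2.undistortPoints(np.array(px,float).reshape(-1,1,2),K,c['distortion'])[:,0]
    d=np.c_[u,np.ones(len(u))]@c['R']; return -c['R'].T@c['t'],d
def plane(n,px,z):
    o,d=ray(n,px); return o+d*((z-o[2])/d[:,2])[:,None]
def tri(pt,ps):
    o1,d1=ray('top',[pt]);o2,d2=ray('side',[ps]);A=np.c_[d1[0],-d2[0]]
    s=np.linalg.lstsq(A,o2-o1,rcond=None)[0];a=o1+s[0]*d1[0];b=o2+s[1]*d2[0];return (a+b)/2,np.linalg.norm(a-b)
def proj(n,X):
    c=viewer.get_calibration(n);K=np.array([[c['fx'],0,c['cx']],[0,c['fy'],c['cy']],[0,0,1]])
    return cv2.projectPoints(np.array(X,float).reshape(-1,1,3),cv2.Rodrigues(c['R'])[0],c['t'],K,c['distortion'])[0][:,0]
E
python3 - <<'E'
from h import *
np.set_printoptions(precision=4,suppress=True)
im=cv2.imread('pics/top0.png');hsv=cv2.cvtColor(im,cv2.COLOR_BGR2HSV)
def blob(lo,hi,x0,y0,x1,y1):
    m=np.zeros(im.shape[:2],np.uint8);m[y0:y1,x0:x1]=cv2.inRange(hsv,lo,hi)[y0:y1,x0:x1]
    c=max(cv2.findContours(m,0,2)[0],key=cv2.contourArea);return cv2.minAreaRect(c),cv2.boxPoints(cv2.minAreaRect(c)),cv2.contourArea(c)
for nm,lo,hi,b,z in (("lemon",(20,120,80),(35,255,255),(410,250,455,295),.028),("potato",(0,60,30),(18,220,220),(380,215,420,260),.024),
  ("brush",(5,40,60),(30,255,255),(335,255,415,322),.008),("scoop",(100,120,50),(125,255,255),(270,250,310,300),.02),
  ("tray",(0,0,40),(180,90,140),(255,225,340,350),.04)):
    r,bp,a=blob(lo,hi,*b);print(nm,np.round(r[0]),np.round(r[1]),a,plane('top',[r[0]],z)[0]);print(plane('top',bp,z)[:,:2].tolist())
print(cv2.__version__, plane('top',[(453,213)],.088), plane('top',[(321,215)],.042),plane('top',[(273,186)],.2))
o=cv2.resize(im[135:335,85:245],None,fx=3.75,fy=3,interpolation=2) if 0 else cv2.resize(im[140:330,85:250],None,fx=3.15,fy=3.15,interpolation=2)
cv2.imwrite('pics/cab.png',o)
cv2.imwrite('pics/mid.png',cv2.resize(im[170:350,255:475],None,fx=3.3,fy=3.3,interpolation=2))
E
```

```text
lemon [432. 271.] [23. 22.] 387.5 [ 0.4724 -0.4005  0.028 ]
[[0.4654752169305395, -0.3594110941351545], [0.5129172819473614, -0.3934524464999899], [0.479325684870763, -0.44182672655268584], [0.43228223943122357, -0.40747179502583697]]
potato [399. 239.] [22. 28.] 480.0 [ 0.5673 -0.3308  0.024 ]
[[0.548852179218649, -0.2874916637114307], [0.6142228498252466, -0.32553050419061924], [0.5858812572832443, -0.3745958468912979], [0.5209824044840565, -0.336099594218501]]
brush [366. 279.] [45.  8.] 315.0 [ 0.4769 -0.2293  0.008 ]
[[0.5158289194720106, -0.18447248081975], [0.5293164061331667, -0.20088229692981305], [0.43819314578826607, -0.27374591524131275], [0.4250645738368817, -0.2573445895538915]]
scoop [285. 277.] [30.  6.] 153.0 [ 0.5065 -0.0208  0.02  ]
[[0.5465446547253023, -0.012287360592773466], [0.5464880162353893, -0.028784389941035785], [0.46687526723548634, -0.029243992079523544], [0.4669389716257293, -0.012938342442713774]]
tray [298. 290.] [101.  60.] 5808.0 [ 0.4656 -0.0513  0.04  ]
[[0.5970086101264676, 0.028245567082656978], [0.5983099849196898, -0.12725153723027577], [0.3385697470410279, -0.1278588043701772], [0.3377315140049405, 0.02188169557926936]]
4.12.0 [[ 0.6036 -0.466   0.088 ]] [[ 0.6538 -0.1344  0.042 ]] [[ 0.6962 -0.0271  0.2   ]]
```

View pics/cab.png

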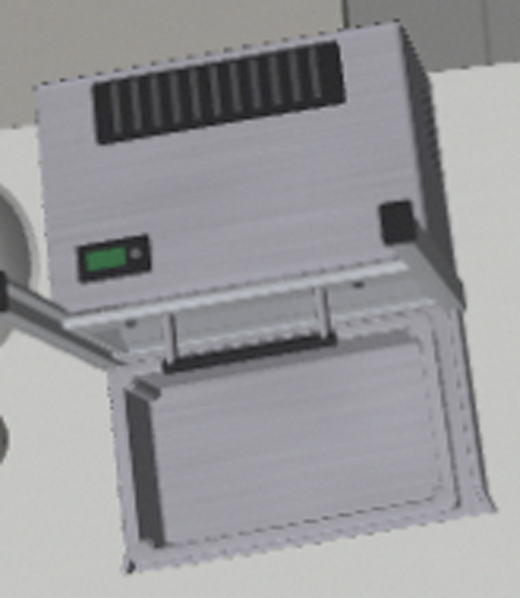

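View pics/mid.png

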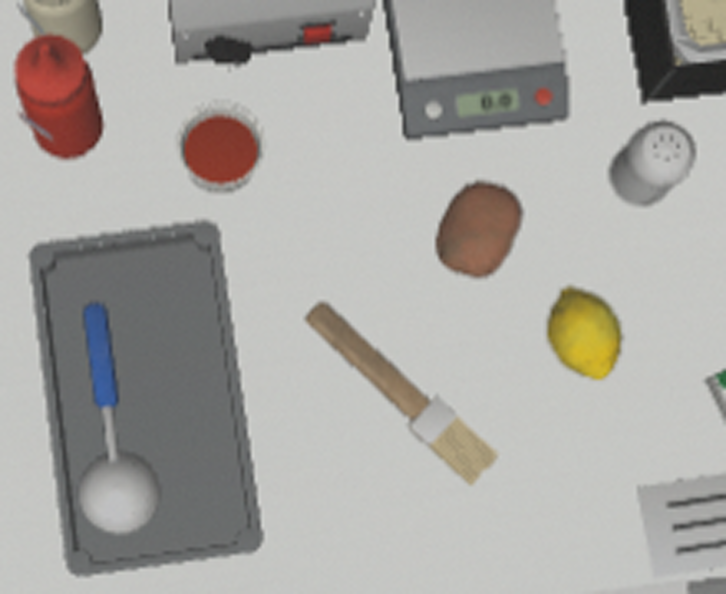

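Crops: in cab.png the bar runs (165,367)–(335,340), the ledge's front corners are at (128,570) and (492,510), and the pan's inner left edge is near x 160. In mid.png the brush's handle end is (318,310) and its bristle tip (484,470). With a tool that only points down, the gripper can't follow the pan under the sash. I'll hold the brush by its ferrule and push the pan with its handle end.

```bash
cat >> h.py <<'E'
def pose():
    s=robot.read_state();R=Ro.from_rotvec(s['orientation']).as_matrix();return s,R,s['tool_pos']+R[:,2]*.167
def go(*goals):
    """goals: (x,y,z of grasp point, jaw axis world angle or None); prints tool-axis shift before turn, and turn"""
    s,R,g=pose();print('t %.2f g %s jaw %.3f q1 %.2f q6 %.2f F %s open %.1f'%(s['t'],np.round(g,4),np.arctan2(R[1,1],R[0,1]),s['q'][0],s['q'][5],np.round(s['force'],1),s['opening']*1e3))
    for x,y,z,a in goals:
        d=R.T@(np.array([x,y,z])-g)*1e3;turn=0
        if a is not None:
            w=(a-np.arctan2(R[1,1],R[0,1])+np.pi/2)%np.pi-np.pi/2;turn=-w  # tool z is down
        print('  shift',np.round(d,1),'then turn %.3f'%turn)
        R=R@Ro.from_rotvec([0,0,turn]).as_matrix();g=np.array([x,y,z])
E
python3 - <<'E'
from h import *
np.set_printoptions(precision=4,suppress=True)
C=lambda p:(p[0]/3.15+85-.34,p[1]/3.15+140-.34); M=lambda p:(p[0]/3.3+255-.35,p[1]/3.3+170-.35)
T=lambda ps,z,f=C:plane('top',[f(p) for p in ps],z)[:,:2]
ang=lambda a:np.degrees(np.arctan2(*(a[0]-a[1])[::-1]))
for n,ps,z in (("bar",[(165,367),(335,340)],.133),("ledgefront z32",[(128,568),(492,510)],.032),("rooffront",[(65,318),(405,262)],.143),
   ("roofback",[(38,87),(400,22)],.141),("pan inner front",[(160,548),(445,500)],.02),("display-right fence",[(460,310),(485,500)],.032)):
    t=T(ps,z);print(n,t.tolist(),t.mean(0),ang(t),np.linalg.norm(t[0]-t[1]))
b=T([(318,310),(484,470)],.006,M);print('brush',b.tolist(),b.mean(0),ang(b),np.linalg.norm(b[0]-b[1]))
print('lemon axis',ang(T([(566,290),(605,377)],.028,M)),T([(566,290),(605,377)],.028,M).mean(0),T([(586,333)],.028,M))
print('potato axis',ang(T([(487,184),(472,276)],.024,M)),T([(480,229)],.024,M))
t=T([(32,245),(215,225),(262,548),(70,573)],.04,M);print('tray',t.tolist(),t.mean(0),ang([t[0],t[3]]))
print('shaker',T([(645,185)],.0,M),'sidelemon',plane('side',[(291,324)],.028),'potato',plane('side',[(330,307)],.024))
go()
E
```

```text
bar [[0.5861755006725595, 0.3243976864031741], [0.5901988041628574, 0.19088650454117137]] [0.5882 0.2576] 91.72606194569771 0.1335717883879819
ledgefront z32 [[0.4466531216202752, 0.39919595759461335], [0.4567981631246427, 0.09769663975119244]] [0.4517 0.2484] 91.92719783814448 0.30166995297373167
rooffront [[0.632535291434019, 0.39768861774281294], [0.6418559534660804, 0.1299745730941705]] [0.6372 0.2638] 91.99398944527134 0.267876248373855
roofback [[0.8260872722051059, 0.41395828919990363], [0.8398108577541216, 0.11810945302559417]] [0.8329 0.266 ] 92.65588429543831 0.2961669641705748
pan inner front [[0.4611033192149576, 0.3757244537859328], [0.4712021923174309, 0.13697119316860965]] [0.4662 0.2563] 92.42207412675465 0.23896674809132604
display-right fence [[0.6254617618365472, 0.10779076695362763], [0.46559415105110236, 0.10254253110568756]] [0.5455 0.1052] 1.8802671050854434 0.15995373380375366
brush [[0.5219139024521275, -0.19675423348504356], [0.37884410879491653, -0.3080929867607818]] [ 0.4504 -0.2524] 37.890512665253354 0.1812878480155596
lemon axis 14.537410862552687 [ 0.4725 -0.4009] [[ 0.4726 -0.4014]]
potato axis -18.316615241319084 [[ 0.5668 -0.3326]]
tray [[0.5967481241320156, 0.021125013481579774], [0.5940055444740976, -0.12342116588028007], [0.3409305869679642, -0.12637017365751121], [0.34098434608186456, 0.020143762325939785]] [ 0.4682 -0.0521] 0.21981718618390916
shaker [[ 0.5903 -0.4773]] sidelemon [[ 0.4745 -0.3992  0.028 ]] potato [[ 0.568 -0.331  0.024]]
t 0.10 g [0.2584 0.5409 0.2368] jaw 1.125 q1 1.04 q6 -0.09 F [ 0.2 -0.2 -0.5] open 93.1
```

```bash
cat >> h.py <<'E'
CO=np.array([.634,.257]);CY=.037
def cab(x,y): return CO+Ro.from_euler('z',CY).as_matrix()[:2,:2]@[x,y]
def rows(goals,grip,turn0=None,step=58,P=None):
    """legs of straight moves from the present pose: goal=(x,y,z,jaw world angle exact)"""
    s,R,g=pose()
    print('t %.2f g %s jaw %.3f q1 %.2f q6 %.2f F %s open %.1f'%(s['t'],np.round(g,4),np.arctan2(R[1,1],R[0,1]),s['q'][0],s['q'][5],np.round(s['force'],1),s['opening']*1e3))
    for x,y,z,a in goals:
        j=np.arctan2(R[1,1],R[0,1]);d=np.array([x,y,z])-g;w=a-j
        n=int(max(1,np.ceil(np.linalg.norm(d)*1e3/step),np.ceil(abs(w)/.182)))
        out=[]
        for i in range(n):
            k=np.round(R.T@((np.array([x,y,z])-g)/(n-i))*1e3);tw=round(-(a-j)/(n-i),3)
            out.append([grip,k.tolist(),tw]);g=g+R@k/1e3;R=R@Ro.from_rotvec([0,0,tw]).as_matrix();j-=tw
        for i in range(0,n,5): print(out[i:i+5])
        print('--')
E
python3 -c "
from h import *
rows([(.473,-.401,.13,-1.317),(.473,-.401,.028,-1.317)],93)"
```

```text
t 0.10 g [0.2584 0.5409 0.2368] jaw 1.125 q1 1.04 q6 -0.09 F [ 0.2 -0.2 -0.5] open 93.1
[[93, [-35.0, -45.0, 6.0], np.float64(0.144)], [93, [-41.0, -39.0, 6.0], np.float64(0.144)], [93, [-47.0, -33.0, 6.0], np.float64(0.144)], [93, [-51.0, -26.0, 6.0], np.float64(0.144)], [93, [-54.0, -18.0, 6.0], np.float64(0.144)]]
[[93, [-56.0, -10.0, 6.0], np.float64(0.143)], [93, [-57.0, -2.0, 7.0], np.float64(0.144)], [93, [-56.0, 6.0, 6.0], np.float64(0.143)], [93, [-55.0, 14.0, 7.0], np.float64(0.144)], [93, [-52.0, 22.0, 6.0], np.float64(0.143)]]
[[93, [-49.0, 29.0, 7.0], np.float64(0.144)], [93, [-44.0, 36.0, 6.0], np.float64(0.143)], [93, [-39.0, 42.0, 7.0], np.float64(0.144)], [93, [-32.0, 46.0, 6.0], np.float64(0.143)], [93, [-25.0, 51.0, 7.0], np.float64(0.144)]]
[[93, [-18.0, 54.0, 6.0], np.float64(0.143)], [93, [-10.0, 56.0, 7.0], np.float64(0.144)]]
--
[[93, [0.0, -0.0, 51.0], np.float64(-0.0)], [93, [0.0, -1.0, 51.0], np.float64(-0.0)]]
--
```

Request:
apply_moves(deltas=[[93, [-35, -45, 6], 0.144], [93, [-41, -39, 6], 0.144], [93, [-47, -33, 6], 0.144], [93, [-51, -26, 6], 0.144], [93, [-54, -18, 6], 0.144]], grip_force=20)

```text
t: 0.72
tool_pos: [0.3213, 0.2614, 0.3742]
orientation: [1.735, 2.619, -0.0]
force: [0.7, 0.3, -0.2]
opening: 0.0929
```

Request:
apply_moves(deltas=[[93, [-56, -10, 6], 0.144], [93, [-57, -2, 6], 0.144], [93, [-56, 6, 6], 0.144], [93, [-55, 14, 6], 0.144], [93, [-52, 22, 6], 0.144]])

```text
t: 1.35
tool_pos: [0.3848, -0.0149, 0.3445]
orientation: [2.547, 1.839, 0.001]
force: [1.0, 0.4, -0.5]
opening: 0.0928
```

Request:
apply_moves(deltas=[[93, [-49, 29, 6], 0.144], [93, [-44, 36, 6], 0.144], [93, [-39, 42, 6], 0.144], [93, [-32, 46, 6], 0.144], [93, [-25, 51, 6], 0.144]])

```text
t: 1.98
tool_pos: [0.4471, -0.292, 0.3141]
orientation: [-3.031, -0.824, 0.0]
force: [0.9, -0.2, 0.5]
opening: 0.0933
```

Request:
apply_moves(deltas=[[93, [-18, 54, 6], 0.144], [93, [-10, 56, 6], 0.144], [93, [0, 0, 0], 0]])

```text
t: 2.35
tool_pos: [0.4707, -0.4042, 0.2997]
orientation: [-3.116, -0.38, 0.004]
force: [-0.4, 1.6, -0.8]
opening: 0.0931
```

```bash
python3 -c "
from h import *
rows([(.473,-.401,.028,-1.317)],93,step=50)"
```

```text
t 2.35 g [ 0.4702 -0.4039  0.1327] jaw -1.328 q1 -0.79 q6 0.54 F [-0.4  1.6 -0.8] open 93.1
[[93, [1.0, -1.0, 35.0], np.float64(-0.004)], [93, [1.0, -0.0, 35.0], np.float64(-0.003)], [93, [2.0, -1.0, 35.0], np.float64(-0.004)]]
--
```

Request:
apply_moves(deltas=[[93, [1, -1, 35], 0], [93, [1, 0, 35], 0], [93, [1, -1, 34], 0], [93, [0, 0, 0], 0], [50, [0, 0, 0], 0]])

```text
t: 2.98
tool_pos: [0.4743, -0.3985, 0.2003]
orientation: [3.116, 0.389, 0.001]
force: [-0.4, -0.1, 1.3]
opening: 0.0872
```

Request:
apply_moves(deltas=[[30, [0, 0, 0], 0], [30, [0, 0, 0], 0], [30, [0, 0, 0], 0], [30, [0, 0, -40], 0], [30, [0, 0, -60], 0]])

```text
t: 3.6
tool_pos: [0.4729, -0.3978, 0.297]
orientation: [-3.113, -0.388, 0.006]
force: [0.3, -0.1, -0.4]
opening: 0.0531
```

```bash
python3 -c "
from h import *
print(cab(-.108,.055))
p=cab(-.108,.055);rows([(p[0]-.02,p[1],.15,-1.534),(p[0],p[1],.055,-1.534)],30)"
```

```text
[0.52403938 0.30796727]
t 3.60 g [ 0.4722 -0.3971  0.13  ] jaw -1.323 q1 -0.78 q6 0.54 F [ 0.3 -0.1 -0.4] open 53.1
[[30, [16.0, -52.0, -1.0], np.float64(0.016)], [30, [15.0, -52.0, -1.0], np.float64(0.016)], [30, [14.0, -52.0, -1.0], np.float64(0.016)], [30, [13.0, -53.0, -1.0], np.float64(0.016)], [30, [12.0, -53.0, -1.0], np.float64(0.016)]]
[[30, [11.0, -53.0, -2.0], np.float64(0.016)], [30, [11.0, -53.0, -1.0], np.float64(0.016)], [30, [10.0, -53.0, -2.0], np.float64(0.016)], [30, [9.0, -54.0, -1.0], np.float64(0.017)], [30, [8.0, -54.0, -2.0], np.float64(0.016)]]
[[30, [7.0, -54.0, -1.0], np.float64(0.017)], [30, [6.0, -54.0, -2.0], np.float64(0.016)], [30, [5.0, -54.0, -1.0], np.float64(0.017)]]
--
[[30, [10.0, 1.0, 47.0], np.float64(-0.0)], [30, [11.0, 0.0, 48.0], np.float64(-0.0)]]
--
```

Request:
apply_moves(deltas=[[30, [16, -52, -1], 0.016], [30, [15, -52, -1], 0.016], [30, [14, -52, -1], 0.016], [30, [13, -53, -1], 0.016], [30, [12, -53, -1], 0.016]])

```text
t: 4.22
tool_pos: [0.4859, -0.1259, 0.3039]
orientation: [3.131, 0.262, 0.001]
force: [1.8, -1.1, -0.9]
opening: 0.053
```

Request:
apply_moves(deltas=[[30, [11, -53, -1], 0.016], [30, [11, -53, -2], 0.016], [30, [10, -53, -2], 0.016], [30, [9, -54, -2], 0.016], [30, [8, -54, -2], 0.016]])

```text
t: 4.85
tool_pos: [0.4983, 0.1454, 0.313]
orientation: [3.139, 0.137, 0.001]
force: [1.0, -0.4, -0.2]
opening: 0.0532
```

Request:
apply_moves(deltas=[[30, [7, -54, -1], 0.016], [30, [6, -54, -2], 0.016], [30, [5, -54, -1], 0.016], [30, [0, 0, 0], 0], [30, [0, 0, 0], 0]])

```text
t: 5.48
tool_pos: [0.5047, 0.3064, 0.3164]
orientation: [3.14, 0.064, -0.001]
force: [0.5, -0.8, -1.5]
opening: 0.0533
```

```bash
python3 -c "
from h import *
cv2.imwrite('pics/t1.png',viewer.read_camera('top')[150:350,90:290].repeat(3,0).repeat(3,1))
p=cab(-.108,.055);rows([(p[0],p[1],.055,-1.534)],30)"
```

```text
t 5.53 g [0.5047 0.3057 0.1494] jaw -1.531 q1 0.46 q6 1.99 F [-0.2 -0.1 -0.9] open 53.2
[[30, [10.0, -1.0, 47.0], np.float64(0.001)], [30, [9.0, -1.0, 47.0], np.float64(0.002)]]
--
```

View pics/t1.png

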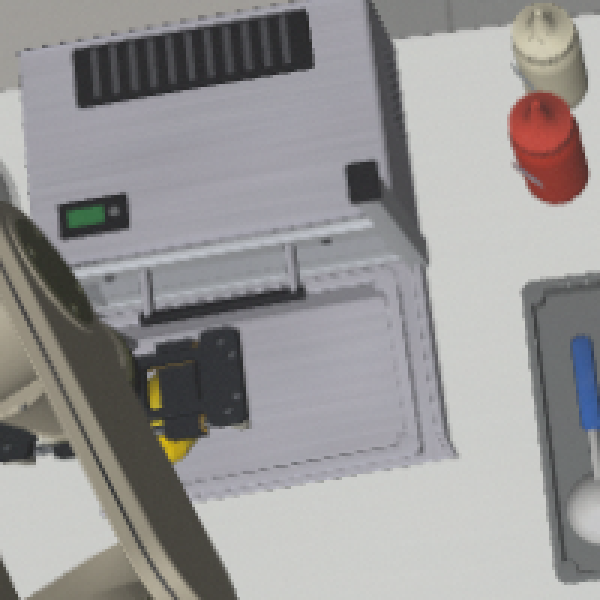

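The lemon is held (yellow at about (170,420) in the crop), over the pan and clear of the bar. I'll lower and release it, then go to the potato.

Request:
apply_moves(deltas=[[30, [8, 0, 40], 0], [30, [8, 0, 40], 0], [30, [0, 0, 16], 0], [53, [0, 0, 0], 0], [66, [0, 0, 0], 0]])

```text
t: 6.15
tool_pos: [0.5212, 0.3066, 0.2217]
orientation: [-3.14, -0.061, -0.001]
force: [-0.7, 0.2, -0.1]
opening: 0.0594
```

Request:
apply_moves(deltas=[[76, [0, 0, 0], 0], [76, [0, 0, -40], 0], [76, [0, 0, -55], 0], [93, [-5, 10, -10], 0]])

```text
t: 6.65
tool_pos: [0.5177, 0.298, 0.3318]
orientation: [-3.137, -0.064, -0.013]
force: [0.8, 0.0, 0.2]
opening: 0.0823
```

```bash
python3 -c "
from h import *
rows([(.54,-.25,.16,-1.70),(.567,-.332,.12,-1.89),(.567,-.332,.024,-1.89)],93)"
```

```text
t 6.65 g [0.5191 0.2987 0.1648] jaw -1.530 q1 0.44 q6 1.97 F [0.8 0.  0.2] open 82.3
[[93, [-0.0, 55.0, 0.0], np.float64(0.017)], [93, [1.0, 55.0, 0.0], np.float64(0.017)], [93, [2.0, 55.0, 0.0], np.float64(0.017)], [93, [3.0, 55.0, 0.0], np.float64(0.017)], [93, [3.0, 55.0, 0.0], np.float64(0.017)]]
[[93, [4.0, 55.0, 1.0], np.float64(0.017)], [93, [5.0, 54.0, 0.0], np.float64(0.017)], [93, [7.0, 54.0, 1.0], np.float64(0.017)], [93, [7.0, 55.0, 0.0], np.float64(0.017)], [93, [8.0, 54.0, 1.0], np.float64(0.017)]]
--
[[93, [19.0, 39.0, 20.0], np.float64(0.095)], [93, [22.0, 37.0, 20.0], np.float64(0.095)]]
--
[[93, [-0.0, 0.0, 48.0], np.float64(-0.0)], [93, [-1.0, 1.0, 48.0], np.float64(-0.0)]]
--
```

Request:
apply_moves(deltas=[[93, [0, 55, 0], 0.017], [93, [1, 55, 0], 0.017], [93, [2, 55, 0], 0.017], [93, [3, 55, 0], 0.017], [93, [3, 55, 0], 0.017]])

```text
t: 7.28
tool_pos: [0.5263, 0.0202, 0.3256]
orientation: [-3.141, 0.072, -0.0]
force: [0.7, 0.8, -1.3]
opening: 0.0932
```

Request:
apply_moves(deltas=[[93, [4, 55, 1], 0.017], [93, [5, 54, 0], 0.017], [93, [7, 54, 1], 0.017], [93, [7, 55, 0], 0.017], [93, [8, 54, 1], 0.017]])

```text
t: 7.9
tool_pos: [0.5357, -0.2534, 0.3226]
orientation: [-3.135, 0.205, -0.0]
force: [1.5, -0.4, 0.9]
opening: 0.0928
```

Request:
apply_moves(deltas=[[93, [19, 39, 20], 0.095], [93, [22, 37, 20], 0.095], [93, [0, 0, 0], 0], [93, [0, 0, 0], 0]])

```text
t: 8.4
tool_pos: [0.5629, -0.3335, 0.2823]
orientation: [-3.101, 0.5, 0.001]
force: [0.9, 0.5, -0.1]
opening: 0.0925
```

```bash
python3 -c "
from h import *
rows([(.567,-.332,.024,-1.89)],93,step=50)
cv2.imwrite('pics/t2.png',viewer.read_camera('top')[150:350,90:490].repeat(2,0).repeat(2,1))"
```

```text
t 8.40 g [ 0.5628 -0.3334  0.1153] jaw -1.891 q1 -0.61 q6 1.28 F [ 0.9  0.5 -0.1] open 92.5
[[93, [2.0, -1.0, 46.0], np.float64(-0.0)], [93, [2.0, -2.0, 45.0], np.float64(-0.001)]]
--
```

View pics/t2.png

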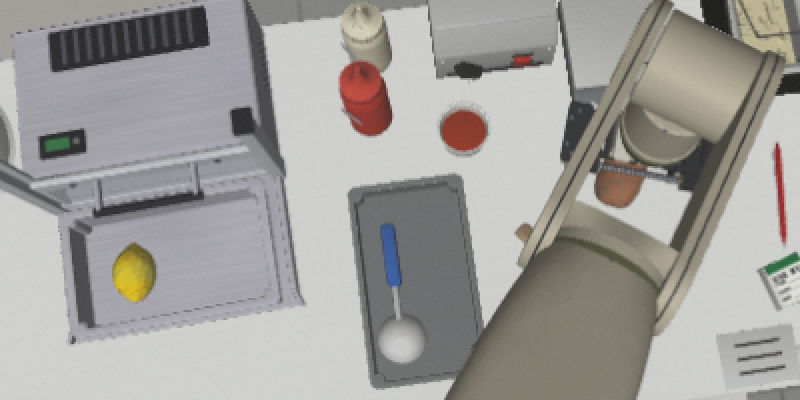

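The lemon lies in the pan at crop (134,272), and the potato is between the fingers at (618,188). I'll turn the jaws a little away from the scale and grasp.

Request:
apply_moves(deltas=[[93, [4, -3, 0], -0.18], [93, [0, 0, 45], 0], [93, [0, 0, 43], 0], [93, [0, 0, 0], 0], [50, [0, 0, 0], 0]])

```text
t: 9.07
tool_pos: [0.5688, -0.3321, 0.1973]
orientation: [3.133, -0.218, 0.004]
force: [0.8, 0.2, 0.1]
opening: 0.0873
```

Request:
apply_moves(deltas=[[35, [0, 0, 0], 0], [35, [0, 0, 0], 0], [35, [0, 0, 0], 0], [35, [0, 0, -40], 0], [35, [0, 0, -60], 0]])

```text
t: 9.7
tool_pos: [0.5669, -0.3316, 0.2931]
orientation: [-3.131, 0.22, 0.008]
force: [0.3, -0.9, -0.5]
opening: 0.0644
```

```bash
python3 -c "
from h import *
p=cab(-.1,-.05);rows([(.52,0.1,.17,-1.534),(p[0]-.02,p[1],.15,-1.534),(p[0],p[1],.05,-1.534)],35)"
```

```text
t 9.70 g [ 0.5661 -0.3311  0.1261] jaw -1.711 q1 -0.61 q6 1.10 F [ 0.3 -0.9 -0.5] open 64.4
[[35, [-13.0, -53.0, -5.0], np.float64(-0.022)], [35, [-12.0, -53.0, -5.0], np.float64(-0.022)], [35, [-11.0, -53.0, -5.0], np.float64(-0.022)], [35, [-10.0, -53.0, -5.0], np.float64(-0.022)], [35, [-9.0, -53.0, -6.0], np.float64(-0.022)]]
[[35, [-7.0, -54.0, -5.0], np.float64(-0.022)], [35, [-6.0, -54.0, -6.0], np.float64(-0.023)], [35, [-5.0, -54.0, -5.0], np.float64(-0.022)]]
--
[[35, [-0.0, -52.0, 10.0], np.float64(-0.0)], [35, [-1.0, -51.0, 10.0], np.float64(-0.0)]]
--
[[35, [10.0, 0.0, 50.0], np.float64(-0.0)], [35, [11.0, 1.0, 50.0], np.float64(-0.0)]]
--
```

Request:
apply_moves(deltas=[[35, [-13, -53, -5], -0.022], [35, [-12, -53, -5], -0.022], [35, [-11, -53, -5], -0.022], [35, [-10, -53, -5], -0.022], [35, [-9, -53, -6], -0.022]])

```text
t: 10.32
tool_pos: [0.5382, -0.0615, 0.3212]
orientation: [-3.141, 0.047, -0.001]
force: [-0.0, 0.7, -1.3]
opening: 0.0646
```

Request:
apply_moves(deltas=[[35, [-7, -54, -5], -0.022], [35, [-6, -54, -6], -0.022], [35, [-5, -54, -5], -0.022], [35, [0, -52, 10], 0], [35, [0, -52, 10], 0]])

```text
t: 10.95
tool_pos: [0.5181, 0.2047, 0.3173]
orientation: [-3.141, -0.056, -0.002]
force: [1.4, -0.6, -1.2]
opening: 0.0645
```

Request:
apply_moves(deltas=[[35, [0, 0, 0], 0], [35, [0, 0, 0], 0]])

```text
t: 11.2
tool_pos: [0.5183, 0.2029, 0.3168]
orientation: [3.141, 0.058, -0.0]
force: [-0.3, -0.0, -0.8]
opening: 0.0643
```

```bash
python3 -c "
from h import *
p=cab(-.1,-.05);rows([(p[0],p[1],.05,-1.534)],35)"
```

```text
t 11.20 g [0.5183 0.2028 0.1498] jaw -1.534 q1 0.28 q6 1.82 F [-0.3 -0.  -0.8] open 64.3
[[35, [9.0, 0.0, 50.0], np.float64(-0.0)], [35, [9.0, 0.0, 50.0], np.float64(-0.0)]]
--
```

Request:
apply_moves(deltas=[[35, [9, 0, 50], 0], [35, [9, 0, 48], 0], [35, [0, 0, 0], 0], [60, [0, 0, 0], 0], [76, [0, 0, 0], 0]])

```text
t: 11.82
tool_pos: [0.5376, 0.2036, 0.2219]
orientation: [-3.14, -0.055, -0.007]
force: [-0.8, 0.1, -0.2]
opening: 0.0694
```

Request:
apply_moves(deltas=[[78, [0, 0, 0], 0], [78, [0, 0, -40], 0], [78, [0, 0, -55], 0], [40, [-20, 0, -55], 0], [40, [0, 0, 0], 0]])

```text
t: 12.45
tool_pos: [0.5171, 0.2036, 0.3764]
orientation: [-3.138, -0.057, -0.018]
force: [-0.3, -0.3, -0.5]
opening: 0.0625
```

```bash
python3 -c "
from h import *
p=cab(-.045,0);rows([(p[0],p[1],.205,.037),(p[0],p[1],.130,.037)],40)"
```

```text
t 12.45 g [0.519  0.2041 0.2094] jaw -1.534 q1 0.28 q6 1.82 F [-0.3 -0.3 -0.5] open 62.5
[[40, [8.0, -5.0, 1.0], np.float64(-0.175)], [40, [9.0, -4.0, 1.0], np.float64(-0.175)], [40, [9.0, -2.0, 0.0], np.float64(-0.174)], [40, [10.0, -1.0, 1.0], np.float64(-0.175)], [40, [10.0, 1.0, 0.0], np.float64(-0.174)]]
[[40, [9.0, 3.0, 1.0], np.float64(-0.175)], [40, [9.0, 4.0, 0.0], np.float64(-0.174)], [40, [8.0, 5.0, 1.0], np.float64(-0.175)], [40, [6.0, 7.0, 0.0], np.float64(-0.174)]]
--
[[40, [0.0, -0.0, 38.0], np.float64(-0.0)], [40, [0.0, -1.0, 37.0], np.float64(-0.0)]]
--
```

Request:
apply_moves(deltas=[[40, [8, -5, 0], -0.175], [40, [9, -4, 0], -0.175], [40, [9, -2, 1], -0.175], [40, [10, -1, 1], -0.175], [40, [10, 1, 0], -0.175]])

```text
t: 13.08
tool_pos: [0.5558, 0.2316, 0.3666]
orientation: [2.817, 1.39, -0.0]
force: [-0.6, -0.2, 0.0]
opening: 0.0398
```

Request:
apply_moves(deltas=[[40, [9, 3, 1], -0.174], [40, [9, 4, 1], -0.174], [40, [8, 5, 1], -0.174], [40, [6, 7, 0], -0.174], [40, [0, 0, 0], 0]])

```text
t: 13.7
tool_pos: [0.5864, 0.254, 0.3635]
orientation: [-2.182, -2.26, 0.0]
force: [-0.1, -0.4, 0.3]
opening: 0.0398
```

```bash
python3 -c "
from h import *
p=cab(-.045,0);rows([(p[0],p[1],.130,.037)],40)
im=viewer.read_camera('side');cv2.imwrite('pics/s1.png',im[140:270,230:430].repeat(4,0).repeat(4,1))"
```

```text
t 13.70 g [0.5864 0.254  0.1965] jaw 0.035 q1 0.33 q6 0.29 F [-0.1 -0.4  0.3] open 39.8
[[40, [1.0, 1.0, 33.0], np.float64(-0.001)], [40, [0.0, 2.0, 33.0], np.float64(-0.001)]]
--
```

View pics/s1.png

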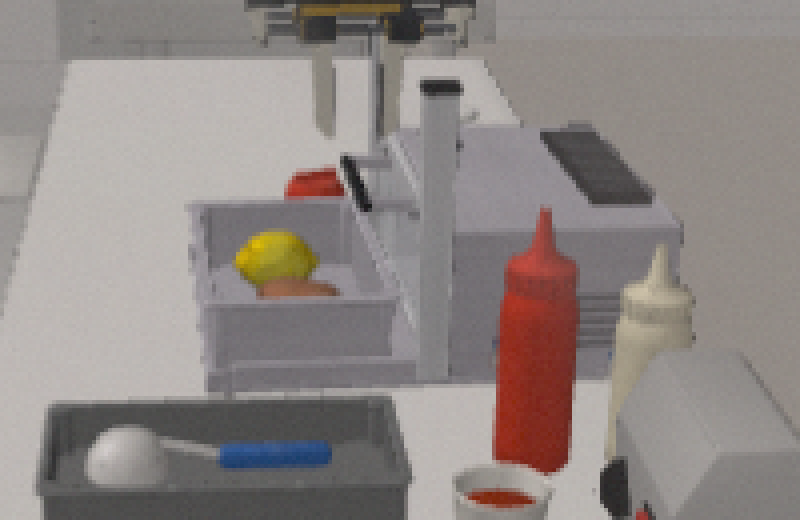

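Both items are in the pan, and the fingers straddle the bar at about (355,180). I'll descend, grip and lift.

Request:
apply_moves(deltas=[[40, [1, 2, 33], 0], [40, [0, 1, 33], 0], [40, [0, 0, 0], 0], [5, [0, 0, 0], 0], [5, [0, 0, 0], 0]], grip_force=40)

```text
t: 14.38
tool_pos: [0.5899, 0.2551, 0.3001]
orientation: [2.181, 2.259, 0.005]
force: [-1.0, -0.8, 0.2]
opening: 0.0247
```

Request:
apply_moves(deltas=[[5, [0, 0, 0], 0], [5, [0, 0, -26], 0], [5, [0, 0, -26], 0], [5, [0, 0, -26], 0], [5, [0, 0, -26], 0]])

```text
t: 15.0
tool_pos: [0.5882, 0.2548, 0.3998]
orientation: [-2.179, -2.259, 0.008]
force: [-1.4, 1.2, -11.1]
opening: 0.0106
```

Request:
apply_moves(deltas=[[5, [0, 0, -2], 0], [5, [0, 0, 0], 0]])

```text
t: 15.25
tool_pos: [0.588, 0.2549, 0.4041]
orientation: [-2.179, -2.26, 0.005]
force: [-10.4, -1.9, 3.1]
opening: 0.011
```

```bash
python3 -c "
from h import *
rows([],40)"
```

```text
t 15.25 g [0.5873 0.2548 0.2371] jaw 0.036 q1 0.33 q6 0.29 F [-10.4  -1.9   3.1] open 11.0
```

Request:
apply_moves(deltas=[[40, [0, 0, 0], 0], [40, [0, 0, 0], 0], [40, [0, 0, -35], 0], [40, [0, 0, -35], 0], [60, [0, -20, 0], 0]])

```text
t: 15.88
tool_pos: [0.5703, 0.2541, 0.4783]
orientation: [2.18, 2.257, 0.011]
force: [0.2, 0.0, -0.3]
opening: 0.046
```

```bash
python3 -c "
from h import *
rows([(.4205,-.2757,.13,-.909),(.4205,-.2757,.022,-.909)],60)"
```

```text
t 15.88 g [0.5715 0.2545 0.3113] jaw 0.035 q1 0.34 q6 0.30 F [ 0.2  0.  -0.3] open 46.0
[[60, [-48.0, -16.0, 16.0], np.float64(0.086)], [60, [-49.0, -11.0, 16.0], np.float64(0.086)], [60, [-50.0, -7.0, 16.0], np.float64(0.086)], [60, [-50.0, -3.0, 16.0], np.float64(0.086)], [60, [-50.0, 1.0, 16.0], np.float64(0.086)]]
[[60, [-50.0, 6.0, 16.0], np.float64(0.086)], [60, [-49.0, 10.0, 17.0], np.float64(0.086)], [60, [-48.0, 14.0, 16.0], np.float64(0.086)], [60, [-47.0, 18.0, 17.0], np.float64(0.085)], [60, [-45.0, 22.0, 16.0], np.float64(0.086)]]
[[60, [-42.0, 27.0, 17.0], np.float64(0.085)]]
--
[[60, [-0.0, -0.0, 54.0], np.float64(0.0)], [60, [-1.0, -1.0, 54.0], np.float64(0.0)]]
--
```

Request:
apply_moves(deltas=[[60, [-48, -16, 16], 0.086], [60, [-49, -11, 16], 0.086], [60, [-50, -7, 16], 0.086], [60, [-50, -3, 16], 0.086], [60, [-50, 1, 16], 0.086]])

```text
t: 16.5
tool_pos: [0.4993, 0.0111, 0.3939]
orientation: [2.615, 1.739, 0.002]
force: [1.0, -0.7, -0.3]
opening: 0.0597
```

Request:
apply_moves(deltas=[[60, [-50, 6, 16], 0.086], [60, [-49, 10, 17], 0.086], [60, [-48, 14, 16], 0.086], [60, [-47, 18, 17], 0.086], [60, [-45, 22, 16], 0.086]])

```text
t: 17.12
tool_pos: [0.4297, -0.2301, 0.312]
orientation: [2.925, 1.141, 0.002]
force: [0.3, 0.0, -0.4]
opening: 0.0599
```

Request:
apply_moves(deltas=[[60, [-42, 27, 17], 0.086], [60, [0, 0, 0], 0], [60, [0, 0, 0], 0]])

```text
t: 17.5
tool_pos: [0.4179, -0.2768, 0.2952]
orientation: [2.972, 1.019, 0.001]
force: [-0.1, 0.0, 0.5]
opening: 0.0598
```

```bash
python3 -c "
from h import *
rows([(.4205,-.2757,.022,-.909)],60,step=50)"
```

```text
t 17.50 g [ 0.418  -0.2768  0.1282] jaw -0.910 q1 -0.69 q6 0.22 F [-0.1  0.   0.5] open 59.8
[[60, [1.0, 0.0, 35.0], np.float64(-0.0)], [60, [1.0, 0.0, 36.0], np.float64(-0.001)], [60, [1.0, 1.0, 35.0], np.float64(-0.0)]]
--
```

Request:
apply_moves(deltas=[[60, [1, 0, 35], 0], [60, [1, 0, 35], 0], [60, [1, 1, 35], 0], [60, [0, 0, 0], 0], [20, [0, 0, 0], 0]], grip_force=35)

```text
t: 18.12
tool_pos: [0.4214, -0.2751, 0.191]
orientation: [2.97, 1.021, 0.001]
force: [-0.7, 0.4, -0.9]
opening: 0.0539
```

Request:
apply_moves(deltas=[[10, [0, 0, 0], 0], [10, [0, 0, 0], 0], [10, [0, 0, 0], 0], [10, [0, 0, -40], 0], [10, [0, 0, -60], 0]])

```text
t: 18.75
tool_pos: [0.4196, -0.2749, 0.2886]
orientation: [-2.968, -1.017, 0.004]
force: [1.3, -1.0, -0.3]
opening: 0.0334
```

```bash
python3 -c "
from h import *
# tool axis start for push: tip 128 ahead
p=cab(-.33,0);rows([(p[0],p[1],.12,-1.534)],10)
im=viewer.read_camera('side');cv2.imwrite('pics/s2.png',im[200:370,200:400].repeat(3,0).repeat(3,1))"
```

```text
t 18.75 g [ 0.4189 -0.2744  0.1217] jaw -0.910 q1 -0.68 q6 0.23 F [ 1.3 -1.  -0.3] open 33.4
[[10, [23.0, -48.0, 0.0], np.float64(0.062)], [10, [20.0, -49.0, 0.0], np.float64(0.062)], [10, [17.0, -51.0, 0.0], np.float64(0.062)], [10, [13.0, -51.0, 1.0], np.float64(0.063)], [10, [10.0, -52.0, 0.0], np.float64(0.062)]]
[[10, [7.0, -53.0, 1.0], np.float64(0.063)], [10, [4.0, -53.0, 0.0], np.float64(0.062)], [10, [0.0, -53.0, 1.0], np.float64(0.063)], [10, [-3.0, -53.0, 0.0], np.float64(0.062)], [10, [-6.0, -53.0, 1.0], np.float64(0.063)]]
--
```

View pics/s2.png

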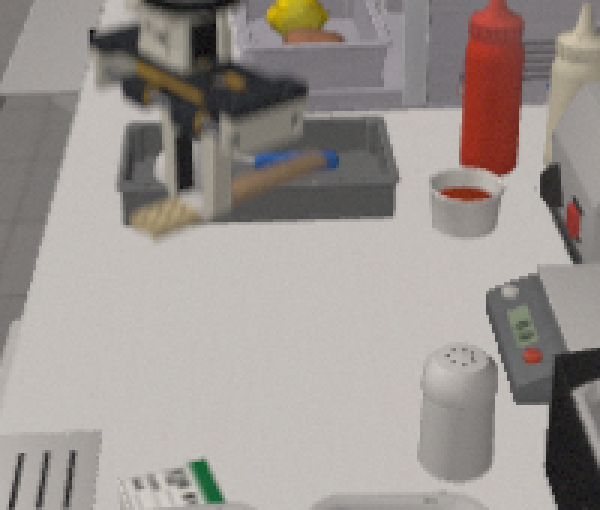

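The brush is held level by its ferrule (33 mm opening), with the handle end pointing ahead. I'm carrying it to the front of the ledge.

Request:
apply_moves(deltas=[[10, [23, -48, 0], 0.062], [10, [20, -49, 0], 0.062], [10, [17, -51, 0], 0.062], [10, [13, -51, 0], 0.062], [10, [10, -52, 0], 0.062]])

```text
t: 19.42
tool_pos: [0.3627, -0.0151, 0.2898]
orientation: [3.094, 0.544, 0.001]
force: [1.6, 0.7, -0.1]
opening: 0.0336
```

Request:
apply_moves(deltas=[[10, [7, -53, 0], 0.062], [10, [4, -53, 0], 0.063], [10, [0, -53, 0], 0.063], [10, [-3, -53, 0], 0.063], [10, [-6, -53, 0], 0.063]])

```text
t: 20.05
tool_pos: [0.3051, 0.245, 0.29]
orientation: [-3.141, -0.055, -0.002]
force: [0.3, -0.6, -0.7]
opening: 0.0337
```

Request:
apply_moves(deltas=[[10, [0, 0, 0], 0], [10, [0, 0, 0], 0]])

```text
t: 20.3
tool_pos: [0.3056, 0.2432, 0.2895]
orientation: [3.14, 0.061, -0.0]
force: [-0.1, -0.2, -0.5]
opening: 0.0338
```

```bash
python3 -c "
from h import *
p=cab(-.33,0);q=cab(-.29,0);r=cab(-.102,0);rows([(p[0],p[1],.049,-1.534),(q[0],q[1],.049,-1.534),(r[0],r[1],.049,-1.534)],10,step=30)
im=viewer.read_camera('top');cv2.imwrite('pics/t3.png',im[180:380,80:280].repeat(3,0).repeat(3,1))"
```

```text
t 20.30 g [0.3056 0.2431 0.1225] jaw -1.532 q1 0.54 q6 2.07 F [-0.1 -0.2 -0.5] open 33.8
[[10, [-0.0, -1.0, 24.0], np.float64(0.001)], [10, [-1.0, -0.0, 25.0], np.float64(0.0)], [10, [-0.0, -1.0, 24.0], np.float64(0.001)]]
--
[[10, [20.0, 0.0, 0.0], np.float64(-0.0)], [10, [20.0, 0.0, 0.0], np.float64(-0.0)]]
--
[[10, [27.0, 0.0, 0.0], np.float64(-0.0)], [10, [27.0, 0.0, 0.0], np.float64(-0.0)], [10, [27.0, 0.0, 0.0], np.float64(-0.0)], [10, [27.0, 0.0, 0.0], np.float64(-0.0)], [10, [27.0, 0.0, 0.0], np.float64(-0.0)]]
[[10, [26.0, 0.0, 0.0], np.float64(-0.0)], [10, [27.0, 0.0, 0.0], np.float64(-0.0)]]
--
```

View pics/t3.png

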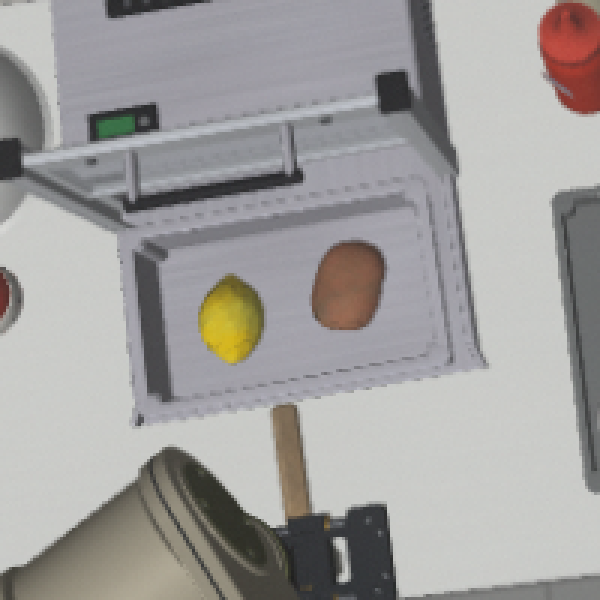

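The sash is up, both items are in the pan, and the brush's handle end at (285,405) faces the middle of the pan's front wall. I'll lower it and push gently.

Request:
apply_moves(deltas=[[10, [0, -1, 25], 0], [10, [0, -1, 25], 0], [10, [0, 0, 23], 0], [10, [20, 0, 0], 0], [10, [20, 0, 0], 0]])

```text
t: 20.98
tool_pos: [0.3456, 0.2449, 0.2155]
orientation: [3.14, 0.054, -0.006]
force: [-5.5, 0.6, 0.2]
opening: 0.0333
```

Request:
apply_moves(deltas=[[10, [20, 0, 0], 0], [10, [20, 0, 0], 0], [10, [20, 0, 0], 0], [10, [20, 0, 0], 0], [10, [0, 0, 0], 0]])

```text
t: 21.6
tool_pos: [0.427, 0.248, 0.2167]
orientation: [3.141, 0.053, 0.001]
force: [0.1, 0.1, 0.3]
opening: 0.0333
```

```bash
python3 -c "
from h import *
r=cab(-.102,0);rows([(r[0],r[1],.049,-1.534)],10,step=22)
im=viewer.read_camera('top');cv2.imwrite('pics/t4.png',im[180:380,80:280].repeat(3,0).repeat(3,1))"
```

```text
t 21.60 g [0.427  0.248  0.0497] jaw -1.537 q1 0.42 q6 1.96 F [0.1 0.1 0.3] open 33.3
[[10, [21.0, -0.0, 0.0], np.float64(-0.001)], [10, [21.0, -0.0, 0.0], np.float64(-0.001)], [10, [21.0, -1.0, 0.0], np.float64(-0.0)], [10, [21.0, -0.0, 0.0], np.float64(-0.001)], [10, [21.0, -1.0, 1.0], np.float64(-0.0)]]
--
```

View pics/t4.png

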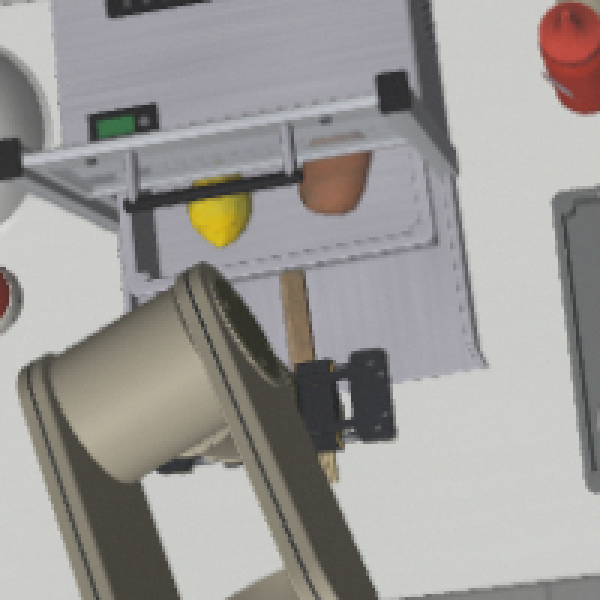

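The pan has moved straight, about 85 mm, with its front rim near (290,268) in the crop. I'll measure that rim and the room left to the bar before the last push.

```bash
python3 -c "
from h import *
Rm=Ro.from_euler('z',-CY).as_matrix()[:2,:2]
f=lambda p:(p[0]/3+80-.3,p[1]/3+180-.3)
for nm,p,z in (('rim front',(275,273),.079),('rim front',(320,266),.079),('rimR',(438,243),.079),('barL',(135,209),.235),('barR',(300,181),.235),('ledge corner',(487,366),.014)):
  w=plane('top',[f(p)],z)[0];print(nm,w,Rm@(w[:2]-CO))
s,R,g=pose();print('tool cab',Rm@(g[:2]-CO))
im=cv2.imread('pics/side0.png')
print(proj('side',[[.2586,.5412,.4038],[.2586,.5412,.43],[.2586,.5412,.5],[.2586,.5412,.217]]))
for v in range(55,100,6): print(v, im[v,200:256,2].tolist())
"
```

```text
rim front [0.55021995 0.25734718 0.079     ] [-0.08370986  0.0034461 ]
rim front [0.55128914 0.21905298 0.079     ] [-0.08405797 -0.03486144]
rimR [0.55797938 0.11872086 0.079     ] [-0.08108375 -0.13537238]
barL [0.5819116  0.31736546 0.235     ] [-0.04981973  0.06225098]
barR [0.58697763 0.19163687 0.235     ] [-0.04940807 -0.06357896]
ledge corner [0.45813116 0.09722112 0.014     ] [-0.18165894 -0.15316386]
tool cab [-0.20787448 -0.00107684]
[[225.91951106  95.30892094]
 [225.50863386  88.12446784]
 [224.41595481  68.58162192]
 [228.85808421 144.46958631]]
55 [152, 150, 152, 151, 149, 149, 149, 148, 113, 118, 117, 121, 129, 132, 133, 129, 129, 121, 121, 122, 115, 114, 114, 113, 109, 110, 109, 102, 100, 101, 82, 87, 73, 84, 79, 69, 84, 86, 91, 89, 94, 148, 149, 152, 153, 150, 152, 147, 148, 150, 148, 147, 151, 151, 150, 148]
61 [150, 149, 148, 149, 149, 150, 152, 148, 151, 148, 151, 152, 147, 143, 134, 131, 129, 125, 121, 117, 112, 116, 119, 115, 116, 115, 115, 111, 110, 109, 104, 103, 98, 93, 91, 99, 150, 149, 150, 149, 145, 151, 151, 148, 150, 151, 151, 151, 150, 152, 152, 152, 1
[... 971 characters left out ...]
125, 125, 126, 124, 122, 123, 123, 117, 115, 113, 108, 108, 103, 96, 94, 90, 130, 150, 149, 150, 150, 149, 147, 149, 152, 151, 149, 151, 149, 147, 145, 149, 150, 150, 152]
91 [149, 151, 149, 153, 150, 150, 151, 151, 149, 149, 150, 150, 149, 149, 145, 101, 105, 77, 79, 80, 80, 79, 82, 82, 79, 82, 81, 83, 82, 75, 77, 81, 76, 72, 69, 61, 107, 124, 142, 151, 148, 149, 150, 150, 151, 148, 152, 151, 153, 151, 150, 152, 151, 151, 148, 149]
97 [153, 152, 150, 150, 150, 149, 148, 150, 149, 150, 153, 150, 151, 151, 150, 152, 134, 50, 45, 48, 50, 52, 56, 56, 61, 63, 62, 60, 60, 62, 67, 62, 64, 68, 67, 65, 62, 134, 149, 147, 149, 145, 147, 151, 149, 148, 149, 150, 150, 149, 150, 152, 149, 149, 152, 151]
```

The pan's centre runs 205 mm ahead of the tool, so 100 mm more puts it at about +97 mm, with the wrist clear of the bar.

Request:
apply_moves(deltas=[[10, [20, 0, 0], 0], [10, [20, 0, 0], 0], [10, [20, 0, 0], 0], [10, [20, 0, 0], 0], [10, [10, 0, 0], 0]])

```text
t: 22.28
tool_pos: [0.5151, 0.2523, 0.2162]
orientation: [3.14, 0.057, -0.004]
force: [-5.9, -0.3, -1.4]
opening: 0.0335
```

Request:
apply_moves(deltas=[[10, [10, 0, 0], 0], [10, [0, 0, 0], 0]])

```text
t: 22.52
tool_pos: [0.5255, 0.253, 0.2167]
orientation: [3.141, 0.057, -0.0]
force: [-1.0, -0.4, -0.8]
opening: 0.0334
```

```bash
python3 -c "
from h import *
Rm=Ro.from_euler('z',-CY).as_matrix()[:2,:2]
s,R,g=pose();print('tool cab',Rm@(g[:2]-CO),s['force'])"
```

```text
tool cab [-1.08650733e-01 -7.06387797e-05] [-0.98066626 -0.38497675 -0.83960394]
```

Request:
apply_moves(deltas=[[10, [-50, 0, 0], 0], [10, [-50, 0, 0], 0], [10, [-50, 0, 0], 0], [10, [-40, 0, -20], 0], [10, [-20, 15, -50], 0]])

```text
t: 23.15
tool_pos: [0.3132, 0.2301, 0.2851]
orientation: [3.139, 0.06, -0.006]
force: [0.8, -0.3, 0.2]
opening: 0.0333
```

```bash
python3 -c "
from h import *
# brush middle 37 ahead of grip; tray centre (.468,-.052); want brush mid at tray (+.02,-.03)
rows([(.455,-.082,.15,-1.571),(.455,-.082,.03,-1.571)],10)
a=viewer.read_camera('top')[170:320,90:240].repeat(4,0).repeat(4,1)
cv2.imwrite('pics/t5.png',a)"
```

```text
t 23.15 g [0.3126 0.2297 0.1181] jaw -1.532 q1 0.50 q6 2.03 F [ 0.8 -0.3  0.2] open 33.3
[[10, [22.0, 53.0, -5.0], np.float64(0.006)], [10, [22.0, 53.0, -5.0], np.float64(0.007)], [10, [22.0, 52.0, -5.0], np.float64(0.006)], [10, [23.0, 52.0, -6.0], np.float64(0.007)], [10, [23.0, 53.0, -5.0], np.float64(0.006)]]
[[10, [23.0, 52.0, -6.0], np.float64(0.007)]]
--
[[10, [0.0, -0.0, 40.0], np.float64(-0.0)], [10, [0.0, -0.0, 40.0], np.float64(-0.0)], [10, [1.0, -0.0, 40.0], np.float64(-0.0)]]
--
```

View pics/t5.png

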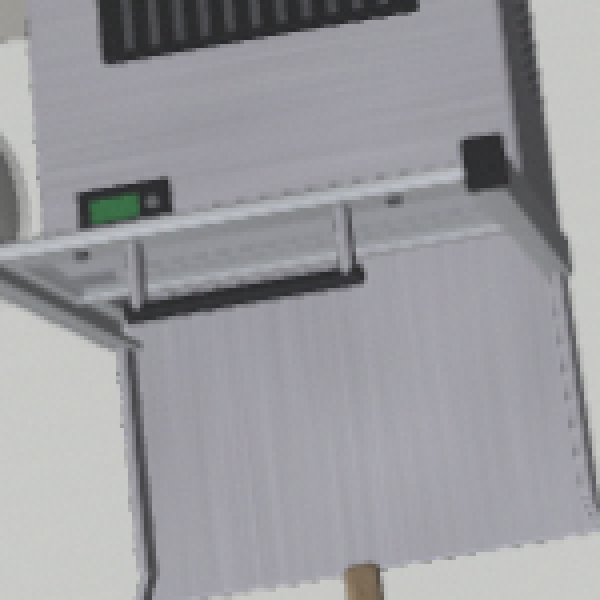

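The ledge is empty and the pan is inside. Now the brush goes into the tray's free half.

Request:
apply_moves(deltas=[[10, [22, 52, -5], 0.006], [10, [22, 52, -5], 0.007], [10, [22, 51, -5], 0.006], [10, [23, 51, -5], 0.007], [10, [23, 51, -5], 0.006]])

```text
t: 23.82
tool_pos: [0.4348, -0.0255, 0.3127]
orientation: [3.141, 0.007, 0.005]
force: [1.2, -0.4, -0.2]
opening: 0.0337
```

Request:
apply_moves(deltas=[[10, [23, 51, -5], 0.007], [10, [0, 0, 0], 0], [10, [0, 0, 0], 0]])

```text
t: 24.2
tool_pos: [0.4573, -0.0744, 0.3167]
orientation: [-3.141, 0.005, -0.0]
force: [-0.1, 0.7, -0.6]
opening: 0.0336
```

```bash
python3 -c "
from h import *
rows([(.455,-.075,.03,-1.571)],10)
a=viewer.read_camera('top')[210:360,240:390].repeat(4,0).repeat(4,1)
cv2.imwrite('pics/t6.png',a)"
```

```text
t 24.20 g [ 0.4574 -0.0744  0.1497] jaw -1.574 q1 -0.27 q6 1.30 F [-0.1  0.7 -0.6] open 33.6
[[10, [-1.0, 0.0, 40.0], np.float64(-0.001)], [10, [-1.0, 0.0, 40.0], np.float64(-0.001)], [10, [-0.0, 1.0, 40.0], np.float64(-0.001)]]
--
```

View pics/t6.png

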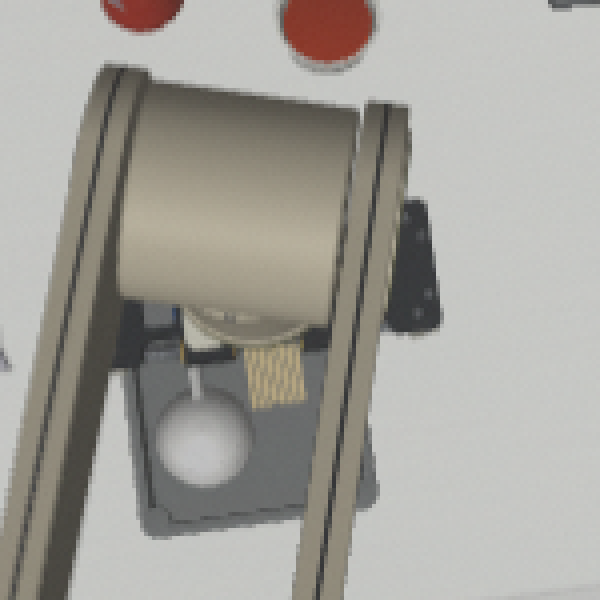

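The bristles (275,375) sit to the right of the scoop's bowl (205,440), inside the tray. I'll lower and release.

Request:
apply_moves(deltas=[[10, [-1, 0, 40], 0], [10, [0, 0, 40], 0], [10, [0, 0, 38], 0], [10, [0, 0, 0], 0], [40, [0, 0, 0], 0]])

```text
t: 24.88
tool_pos: [0.4571, -0.0738, 0.2002]
orientation: [3.141, -0.001, 0.002]
force: [0.3, -0.4, -0.1]
opening: 0.0382
```

Request:
apply_moves(deltas=[[43, [0, 0, 0], 0], [43, [0, 0, 0], 0], [43, [0, 0, -20], 0], [43, [0, 0, -50], 0], [43, [0, 0, -62], 0]])

```text
t: 25.5
tool_pos: [0.456, -0.0743, 0.3316]
orientation: [-3.141, 0.004, 0.003]
force: [1.3, -1.0, -0.1]
opening: 0.0431
```

```bash
python3 -c "
from h import *
# closed fingers above bar: bar (.588,.255) top now z .241
rows([(.45,.1,.31,-1.571),(.588,.255,.31,-1.534)],0)"
```

```text
t 25.50 g [ 0.4556 -0.0742  0.1646] jaw -1.573 q1 -0.27 q6 1.30 F [ 1.3 -1.  -0.1] open 43.1
[[0, [-2.0, -44.0, -36.0], np.float64(-0.001)], [0, [-1.0, -43.0, -36.0], np.float64(-0.0)], [0, [-2.0, -44.0, -37.0], np.float64(-0.001)], [0, [-1.0, -43.0, -36.0], np.float64(-0.0)]]
--
[[0, [34.0, -39.0, -0.0], np.float64(-0.009)], [0, [35.0, -38.0, -0.0], np.float64(-0.009)], [0, [35.0, -38.0, -0.0], np.float64(-0.01)], [0, [36.0, -38.0, -0.0], np.float64(-0.009)]]
--
```

Request:
apply_moves(deltas=[[0, [-2, -44, -36], 0], [0, [-1, -43, -36], 0], [0, [-2, -44, -37], 0], [0, [-1, -43, -36], 0], [0, [34, -39, 0], -0.009]])

```text
t: 26.12
tool_pos: [0.4849, 0.1402, 0.4818]
orientation: [-3.14, -0.012, -0.015]
force: [0.7, -0.5, 1.2]
opening: 0.0012
```

Request:
apply_moves(deltas=[[0, [35, -38, 0], -0.009], [0, [35, -38, 0], -0.01], [0, [36, -38, 0], -0.009], [0, [0, 0, 0], 0], [0, [0, 0, 0], 0]])

```text
t: 26.75
tool_pos: [0.5891, 0.254, 0.4759]
orientation: [3.141, 0.055, -0.0]
force: [0.6, -0.1, 0.5]
opening: 0.0003
```

```bash
python3 -c "
from h import *
rows([(.588,.255,.26,-1.534),(.588,.255,.154,-1.534)],0,step=30)
i=viewer.read_camera('side');cv2.imwrite('pics/s3.png',i[120:290,220:420].repeat(3,0).repeat(3,1))"
```

```text
t 26.75 g [0.5891 0.2539 0.3089] jaw -1.536 q1 0.33 q6 1.86 F [ 0.6 -0.1  0.5] open 0.3
[[0, [-1.0, -1.0, 24.0], np.float64(-0.001)], [0, [-0.0, -0.0, 25.0], np.float64(-0.001)]]
--
[[0, [-0.0, -0.0, 26.0], np.float64(0.0)], [0, [-0.0, -0.0, 27.0], np.float64(0.0)], [0, [-0.0, -0.0, 26.0], np.float64(0.0)], [0, [-0.0, -0.0, 27.0], np.float64(0.0)]]
--
```

No more pictures can be viewed, so from here I'll check by force and by numbers from masks. Now I'll push the bar down with the closed fingers.

Request:
apply_moves(deltas=[[0, [-1, -1, 25], 0], [0, [0, 0, 25], 0], [0, [0, 0, 20], 0], [0, [0, 0, 20], 0], [0, [0, 0, 20], 0]])

```text
t: 27.42
tool_pos: [0.5882, 0.2546, 0.3655]
orientation: [3.141, 0.054, 0.002]
force: [-0.4, -3.3, 2.7]
opening: 0.0006
```

Request:
apply_moves(deltas=[[0, [0, 0, 20], 0], [0, [0, 0, 15], 0], [0, [0, 0, 8], 0], [0, [0, 0, 0], 0]])

```text
t: 27.92
tool_pos: [0.5882, 0.2554, 0.3225]
orientation: [-3.141, -0.055, 0.001]
force: [-0.1, -0.1, -0.2]
opening: 0.0005
```

```bash
python3 -c "
from h import *
rows([],0)"
```

```text
t 27.93 g [0.5882 0.2555 0.1555] jaw -1.536 q1 0.33 q6 1.87 F [-0.1 -0.1 -0.2] open 0.5
```

Request:
apply_moves(deltas=[[0, [0, 0, 2], 0], [0, [0, 0, 2], 0], [0, [0, 0, 0], 0]])

```text
t: 28.3
tool_pos: [0.5882, 0.2555, 0.3219]
orientation: [-3.14, -0.055, -0.002]
force: [-9.9, -3.5, 19.8]
opening: 0.0003
```

```bash
python3 -c "
from h import *
rows([],0)"
```

```text
t 28.30 g [0.5884 0.2556 0.1549] jaw -1.536 q1 0.33 q6 1.87 F [-9.9 -3.5 19.8] open 0.3
```

There's a hard stop with the fingertips at z = 0.136, which is the bar's top when shut. I'll withdraw and check.

Request:
apply_moves(deltas=[[0, [0, 0, -30], 0], [0, [0, 0, -60], 0], [0, [-40, 0, -40], 0], [0, [-60, 0, 0], 0], [0, [-60, -20, 0], 0]])

```text
t: 28.92
tool_pos: [0.427, 0.2691, 0.4492]
orientation: [-3.14, -0.052, -0.002]
force: [1.3, 1.2, 1.4]
opening: 0.0005
```

Request:
apply_moves(deltas=[[0, [-60, -50, 0], 0], [0, [-20, -60, 0], 0], [0, [0, -60, 0], 0], [0, [0, -60, 0], 0], [0, [0, 0, 0], 0]])

```text
t: 29.55
tool_pos: [0.3516, 0.4896, 0.4457]
orientation: [3.139, 0.061, -0.006]
force: [-0.0, 0.4, -0.7]
opening: -0.0001
```

```bash
python3 -c "
from h import *
np.set_printoptions(precision=3,suppress=True)
a=cv2.imread('pics/top0.png');im=viewer.read_camera('top');sd=viewer.read_camera('side');s0=cv2.imread('pics/side0.png')
cv2.imwrite('pics/tend.png',im);cv2.imwrite('pics/send.png',sd)
h=cv2.cvtColor(im,40);
def rect(h,lo,hi,b,k=0):
  m=np.zeros(h.shape[:2],np.uint8);m[b[1]:b[3],b[0]:b[2]]=cv2.inRange(h,lo,hi)[b[1]:b[3],b[0]:b[2]]
  c=[x for x in cv2.findContours(m,0,2)[0] if cv2.contourArea(x)>8]
  return [(np.round(cv2.minAreaRect(x)[0],1),cv2.contourArea(x),cv2.boxPoints(cv2.minAreaRect(x)).round().astype(int).tolist()) for x in c]
print('brush',rect(h,(5,40,60),(30,255,255),(255,230,345,350)))
for x in rect(h,(5,40,60),(30,255,255),(255,230,345,350)): print(plane('top',x[2],.012)[:,:2].tolist())
for n,i in (('start',a),('end',im)):
  k=cv2.cvtColor(i,40);print(n,'bar',rect(k,(0,0,0),(180,255,55),(125,225,205,275)),'\nred',rect(k,(0,150,60),(6,255,255),(250,170,340,235)))
s,R,g=pose();print(s['t'],g)
d=cv2.absdiff(a,im).max(2)
print('shaker diff',d[200:235,438:470].max(),'cup',d[200:230,305:338].max(),'bottle',d[175:220,258:290].max())
hs=cv2.cvtColor(sd,40)
print('side yellow in cab',rect(hs,(20,100,60),(35,255,255),(270,150,400,240)),rect(h,(18,60,60),(35,255,255),(120,150,240,300)))
"
```

```text
brush [(array([308.4, 306.4]), 184.5, [[301, 299], [313, 297], [316, 314], [303, 316]]), (array([303.6, 267. ]), 309.5, [[297, 246], [305, 245], [310, 288], [302, 289]])]
[[0.44581747191014354, -0.054966783730790295], [0.44695288979166015, -0.08640555259771376], [0.4024954880982923, -0.08850613055572629], [0.40172086260194984, -0.05470886018809324]]
[[0.5860638237110068, -0.06155991319951595], [0.5859943922783124, -0.08284268931929337], [0.4711756234500944, -0.08164434050780574], [0.47127033573741217, -0.060719026179624186]]
start bar [(array([161.1, 252. ]), 100.0, [[137, 255], [185, 246], [185, 249], [137, 258]])] 
red [(array([321.5, 215. ]), 292.0, [[308, 215], [322, 202], [335, 215], [322, 229]]), (array([271.1, 199.1]), 474.5, [[260, 183], [280, 181], [283, 216], [263, 217]])]
end bar [(array([164.4, 251.9]), 111.0, [[138, 255], [191, 246], [191, 249], [138, 258]])] 
red [(array([321.3, 215.3]), 292.5, [[308, 216], [322, 202], [335, 215], [321, 229]]), (array([271.2, 198.7]), 470.5, [[260, 182], [280, 180], [283, 216], [263, 217]])]
29.65 [0.352 0.486 0.281]
shaker diff 6 cup 7 bottle 6
side yellow in cab [] []
```

```bash
python3 -c "
from h import *
print(order.close_job())"
```

```text
the job is handed in; nothing more can be done
None
```

The whole job is done and handed in at about 30 s of the 72 s allowed. No verdict was reported.

**What I did:**
- The lemon and the potato went into the steel pan.
- I raised the sash by its bar.
- The gripper's body would have hit the sash, so I held the brush by its ferrule and pushed the pan in with the brush's handle end.
- I laid the brush in the tray.
- I pushed the sash shut with closed fingers.

**Last checks:**
- **Brush:** it lies in the tray about 26 mm along and 20 mm across from the tray's centre, well within the limits.
- **Sash:** the fingers met a hard stop at z = 0.136, the height of the bar's top when shut. The bar's position in the picture matches the start.
- **Shaker, sauce cup and red bottle:** unchanged in the top picture.
- **Arm:** standing clear with the gripper empty.

**Not directly confirmed:**
- **Pan position:** I worked it out from the tool's position as about 96 mm beyond the sash. The ledge was empty, and the sash shut freely in front of it.
- **Lemon and potato:** I last saw both in the pan part-way through the push. The final look for the lemon's yellow inside the shut cabinet found nothing, and I did not look for the potato.
- **Pictures:** I reached the limit of 12 viewed pictures before shutting the sash, so the last checks were made with numbers only.

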